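# Turn the whetstone to its fine face and hold the sprung jaw open

## Robot

A 7-joint arm with a two-finger parallel gripper is mounted at the origin on a cart in front of the work surface, level with it; the furniture and walls round the work are solid. World frame = base frame: x ahead of the robot, y to its left, z up, the work surface at z = 0. Lengths are in m, angles in rad, forces in N, time in s.
With the tool pointing down it reaches from about 0.4 to 0.85 m from the base axis. Payload 10.4 kg.
Tool frame: the origin (TCP) lies at the centre of the arm's flange, where the gripper is bolted on; the fingertips stand 182 mm ahead of it and the grasp point (between the pads) lies 164 mm ahead of it; z points along the fingers, y is the line along which they close (so a half turn about z gives the same grasp; the last joint's range is limited). The gripper opens to 87 mm and grips with 3 to 60 N. Pads are 19 mm wide; open, the fingers measure 117 mm over their backs; the gripper's body (75 mm by 190 mm) begins 51 mm behind the grasp point.
Start: joints at [1.297, 0.332, -0.065, 1.46, 0.022, 1.35, -0.088], TCP at [0.155, -0.605, 0.405] pointing down, gripper open.
Joint ranges: [-2.6, 2.6], [-0.5, 2.12], [-1.47, 1.34], [0.16, 2.42], [-1.27, 4.41], [0.06, 2.06], [-2.6, 2.6]. Speed limits (rad/s): [2.22, 2.22, 2.79, 2.79, 3.14, 3.14, 3.14].

## Interface

Orientations are given as a unit quaternion [x, y, z, w].
In Python, from bench import r, eyes, job gives the robot as it stands. The module is installed in compiled form; this text tells all that it offers.
- The arm moves only by the shell command python3 -m inch 'ROWS' [OPENING] [FORCE]. ROWS is JSON, a list of rows, each a list of 6 numbers: the shift along the tool's x, y, z normalised to -1 to 1, where 1 is 4 cm, then the turn, a rotation vector about the tool's x, y, z normalised to -1 to 1, where 1 is 0.12 rad. In form: [[x, y, z, wx, wy, wz], ...]. A call has exactly 5 rows; each row shifts and turns the commanded pose from where the row before left it, along the tool's axes as they then stand; what a row does not reach is not made up. A row lasts 1/12 s, in which the tool goes at most 41.7 mm and 7.16 degrees, less where a joint would pass 70% of its speed; a pose out of reach is approached as far as the arm can. A call with a number of a shift or a turn outside -1 to 1 is refused whole. A call with a gripper value outside its range is refused whole. OPENING is the gripper command: -1 is shut, 1 is fully open, values between are in proportion, set as the call begins (- or left out, the last holds). The fingers move at their own pace and stop on an object; FORCE is the grip in N (left out, the last holds). Time passes only in rows, so rows that do not move let the fingers close, or fill a call up. It gives the time, the measured TCP pose, the force, the opening and the grip force at its end, in the units of the state.
- r.read_state(): the state, without advancing time (a new reading comes with each control period).
- eyes.camera(name): name is "scene" or "top" or "wrist"; returns a dict with "pixels" (400x640x3 uint8, red, green, blue), "fx", "fy", "cx", "cy" (pixels), "D" ([k1, k2, p1, p2, k3] as OpenCV has them; the pictures are not rectified), "extrinsics" (4x4, takes a point from camera to world coordinates). Camera axes: x right, y down, z forward; pixel columns grow to the right and rows downward; lengths in m; the calibration is good to about 2 mm. A picture is of the moment at which its call begins. There is no depth.
- job.close_job(): hands the job in; it is judged then, once.
The state is a dict: "time": time; "joint_positions": joint angles; "joint_vel": joint speeds; "joint_torque": joint torques, N m; "ee_pos": TCP position; "eef_rot": TCP orientation; "ft_force": force on the tool from outside, world axes, zero at the start; "torque": the same for the moment, N m; "width": finger opening in m; "grip_force": force on a finger pad.
Only numpy, scipy, OpenCV 4.12 (cv2) and the standard library are available. Lean on these libraries where they do the work, as an engineer would, in place of code of your own. Each camera call takes 0.05 s, during which the arm holds its last target. There are 200 camera calls.

## Task

I am about to hone the knife and need the fine side of the whetstone: turn the stone over so that its pale face is up and leave it lying flat on the worktop, clear of the holder, without letting it fall. Then take the stone holder's spring-loaded jaw by its upright black tab, draw it out towards the near end of the holder until its black pointer stands at the red marker, and finish while still holding it there against the spring, so that I can drop the stone in. Leave the knife, the glass and the washing-up bottle where they are.

Things in the scene. Friction and masses are not known exactly. Their poses are not given: they have to be found in the camera images.
- stone_center (a point): centre of the whetstone, a loose rectangular block 50 mm wide (its x), 120 mm long (its y) and 24 mm thick (its z), 0.2 to 0.4 kg, lying flat on the worktop; the dark coarse face is on its +z side and up at the start, the pale fine face is on its -z side. It stands steadily on its 50 x 24 mm end if set down upright.
- holder: whetstone holder, fixed to the worktop, 230 mm long (its x), 76 mm wide, light grey; origin under its middle on the worktop. +x points to the end with the fixed jaw (away from the robot), -x to the near end. End blocks and fixed jaw are up to 38 mm high; three steel guide rods 22 mm above the worktop run between them. A graduated rail, with the red marker on it, runs along its +y side, 38 to 58 mm off the middle, below 25 mm.
- jaw (a joint): travel of the sliding jaw in m, 0 at rest, grows as it is drawn towards the holder's -x end, stop at 0.080. A compression spring drives it back to 0 when let go: 5.5 N at rest, growing by 1.1 N per cm.
- pull_tab (a point): grip point of the upright black pull tab on the sliding jaw, 64 mm above the worktop; the tab is 12 mm thick along the holder's x, 34 mm wide along its y, and reaches from 42 to 82 mm above the worktop, standing free above the rest of the holder (nothing else there is higher than 45 mm). The point turns with the holder.
- pointer (a point): tip of the black pointer on the sliding jaw, 40.5 mm to the +y side of the pull tab's middle, at the same place along x
- mark (a point): white line on the red marker on the graduated rail (clamped fast; where it is set differs each time, 40 to 62 mm of jaw travel): the pointer's tip meets this point when the jaw is drawn out to the mark
- knife: cook's knife lying on the worktop behind the stone, 295 mm long, along its y (tip +y), up to 43 mm wide and 17 mm high, loose; origin near the bolster, under it; leave alone
- tumbler: drinking glass, 81 mm across, 91 mm high, loose, origin at the middle of its foot; leave alone
- dish_soap: washing-up liquid bottle, 46 x 69 mm, 186 mm high, loose, origin at the middle of its foot; leave alone

How it is judged:
On the way, in this order (a step that is already met when the one before it is completed fails the run):
1. the whetstone lies flat on the worktop with its pale fine face up, let go and at rest (angle between stone_center's own z axis and vertical above 3.05 rad and height (world z) of stone_center between 0.009 and 0.015 m and contact force between the fingers and stone below 0.1 N and linear speed of stone below 0.02 m/s), for 0.3 s.
2. the jaw's pointer is held at the red marker (x of pointer in the frame of mark between -0.005 and 0.005 m and contact force between the fingers and jaw above 3 N), for 0.5 s.
At the end, for the whole second after the job is handed in: The fingers hold the sprung jaw still (pushing on it with more than 3 N) with its pointer within 5 mm of the marker's line along the holder, and the whetstone lies untouched, flat on the worktop (within 5 degrees), pale face up, at rest and not touching the holder or its jaw (all of step 1 and all of step 2 and velocity of joint jaw between -0.01 and 0.01 m/s and contact force between stone and holder below 0.1 N); the arm keeps its last pose, push and grip.
It fails at once if the whetstone is let fall (moves faster than 0.4 m/s with no finger touching it) (linear speed of stone above 0.4 m/s and contact force between the fingers and stone below 0.1 N).
It fails at once if the knife is moved by more than 30 mm (distance of knife from where it was at the start of the episode above 0.03 m).
It fails at once if the glass is moved by more than 30 mm (distance of tumbler from where it was at the start of the episode above 0.03 m).
It fails at once if the washing-up bottle is moved by more than 30 mm (distance of dish_soap from where it was at the start of the episode above 0.03 m).
It also fails if it takes over 67 s, if anything falls off the work surface, if the arm or the gripper's body presses on something with over 40 N, if the wrist force passes 120 N, or if a joint passes its speed limit or range.

## Working session

There is one attempt and no reset: what is moved stays moved. The work goes in short steps, Python scripts to look and compute and a shell command to move; the robot and the scene stay as the last step left them, time stands still between calls to the robot, and variables do not carry over. Pictures are saved under pics/ and viewed, at most 11 in all, crops included, and the job is handed in when it is done.

```bash
mkdir -p pics
python3 - <<'E'
from bench import r,eyes
import cv2,numpy as np
a=[]
for n in("scene","top"):
    c=eyes.camera(n);np.save(n+'.npy',c,allow_pickle=True)
    cv2.imwrite(f'pics/{n}1.png',c["pixels"][:,:,::-1])
    print(n,c["fx"],c["fy"],c["cx"],c["cy"],c["D"],np.round(c["extrinsics"],3).tolist())
s=r.read_state();print(s)
E
```

```text
scene 449.22976979415256 449.22976979415256 315.43553315257674 195.65609208108137 [0.02305401 0.         0.         0.         0.        ] [[-0.719, -0.513, 0.468, 0.035], [-0.694, 0.526, -0.491, 0.454], [0.006, -0.679, -0.734, 0.884], [0.0, 0.0, 0.0, 1.0]]
top 397.54548985842735 397.54548985842735 316.7066849852644 202.19405041039275 [-0.00998582  0.          0.          0.          0.        ] [[-0.017, -0.991, 0.135, 0.415], [-0.998, 0.01, -0.059, -0.038], [0.057, -0.136, -0.989, 1.161], [0.0, 0.0, 0.0, 1.0]]
{'time': 0.1, 'joint_positions': array([ 1.29744803,  0.33280929, -0.06471976,  1.4608484 ,  0.0215912 ,
        1.34990206, -0.08848639]), 'joint_vel': array([-0.00034112, -0.00229165, -0.00048459, -0.00213637, -0.00091791,
        0.00051137,  0.00025701]), 'joint_torque': array([ 1.63394758e-03, -6.24547791e+01,  2.46989750e-02, -3.90718067e+01,
       -6.14281395e-02,  3.66626366e-02,  1.01135404e-04]), 'ee_pos': array([ 0.15507103, -0.60533988,  0.40403728]), 'eef_rot': array([ 9.92147662e-01,  1.25070429e-01, -1.00462028e-04, -6.28021492e-04]), 'ft_force': array([-1.2865669 ,  0.66904776,  0.03138043]), 'torque': array([ 0.00325837, -0.0118795 , -0.01323559]), 'grip_force': 0.0, 'width': 0.08696035057411317}
```

View pics/top1.png

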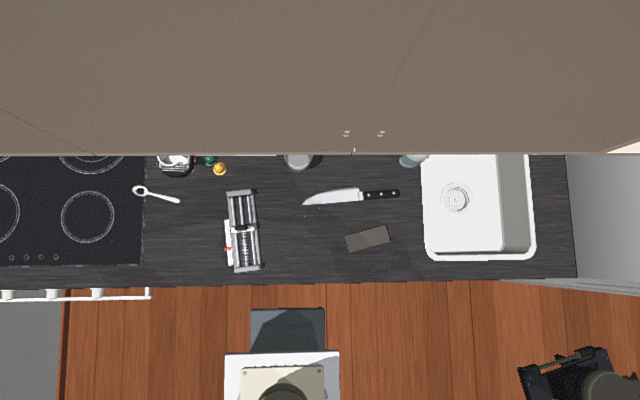

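View pics/scene1.png

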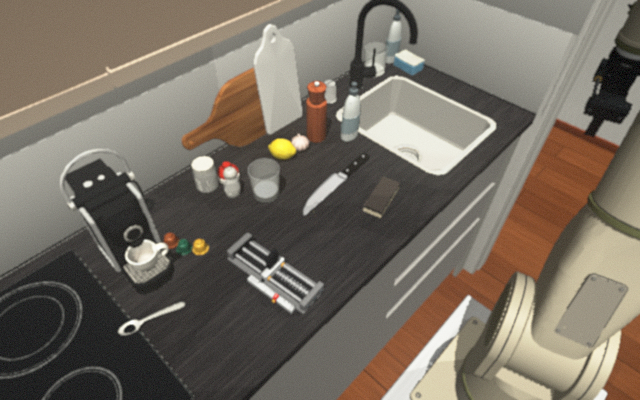

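The top view shows the stone at about (367,238), the holder at (243,230) with its rail and red marker on the left near (228,248), and the knife at about (350,197). The scene view agrees, with the tumbler at (264,180) and the bottle at (350,115).

```bash
cat > h.py <<'E'
import numpy as np,cv2
from scipy.spatial.transform import Rotation as R
def K(c): return np.array([[c["fx"],0,c["cx"]],[0,c["fy"],c["cy"]],[0,0,1.]])
def ray(c,p,z):
    u=cv2.undistortPoints(np.array(p,float).reshape(-1,1,2),K(c),np.array(c["D"]))[:,0]
    T=c["extrinsics"];d=np.c_[u,np.ones(len(u))]@T[:3,:3].T
    return T[:3,3]+d*((z-T[2,3])/d[:,2])[:,None]
def proj(c,P):
    M=np.linalg.inv(c["extrinsics"])
    return cv2.projectPoints(np.array(P,float).reshape(-1,1,3),cv2.Rodrigues(M[:3,:3])[0],M[:3,3],K(c),np.array(c["D"]))[0][:,0]
def load(n): return np.load(n+'.npy',allow_pickle=True).item()
def rep(s=None):
    if s is None:
        from bench import r; s=r.read_state()
    m=R.from_quat(s["eef_rot"]); A=m.as_matrix()
    print('t',round(s["time"],2),'tcp',s["ee_pos"].round(4),'grasp',(s["ee_pos"]+.164*A[:,2]).round(4)); print('axes x,y,z',A.T.round(3).tolist(),'w',round(s["width"],4),'gf',round(s["grip_force"],1),'F',s["ft_force"].round(1))
    return s,A
E
python3 - <<'E'
from h import *
c=load('top');im=c["pixels"][:,:,::-1]
P=np.array([[345,237],[386,226],[391,239],[348,251]])
print('stone',ray(c,P,.024).round(3).tolist(),ray(c,P.mean(0),.024))
print('holder corners',ray(c,[[228,190],[254,189],[259,269],[234,272]],.038).round(3).tolist())
print('knife',ray(c,[[303,204],[398,190],[400,195]],.01).round(3).tolist())
print('counter edge',ray(c,[[150,290],[420,280],[410,160],[300,160],[219,170]],0).round(3).tolist())
a=cv2.resize(im[180:280,215:295],None,fx=6,fy=6,interpolation=cv2.INTER_CUBIC)
cv2.imwrite('pics/crop2.png',a[:600])
b=cv2.resize(im[210:265,330:405],None,fx=4,fy=4)
g=cv2.cvtColor(im,cv2.COLOR_BGR2HSV)
print(g[238,360:368].tolist(),g[225,345:350].tolist())
E
```

```text
stone [[0.469, -0.185, 0.024], [0.499, -0.306, 0.024], [0.461, -0.319, 0.024], [0.429, -0.193, 0.024]] [[ 0.46463649 -0.25037804  0.024     ]]
holder corners [[0.606, 0.146, 0.038], [0.608, 0.073, 0.038], [0.384, 0.058, 0.038], [0.377, 0.127, 0.038]]
knife [[0.568, -0.066, 0.01], [0.607, -0.35, 0.01], [0.592, -0.355, 0.01]]
counter edge [[0.33, 0.366, 0.0], [0.342, -0.405, 0.0], [0.701, -0.394, 0.0], [0.702, -0.059, 0.0], [0.673, 0.179, 0.0]]
[[8, 22, 94], [9, 33, 99], [15, 21, 95], [12, 26, 98], [15, 27, 95], [12, 36, 105], [10, 28, 108], [9, 25, 103]] [[162, 21, 60], [0, 4, 70], [0, 3, 75], [156, 17, 76], [158, 13, 76]]
```

View pics/crop2.png

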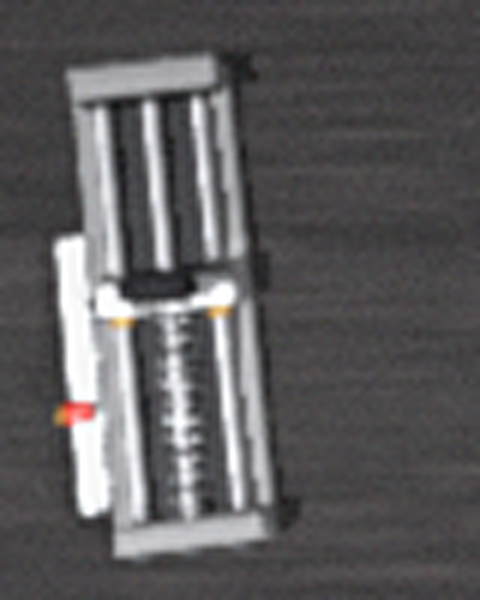

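Crop: the tab is at crop (160,285), i.e. image (241.7,227.5), the pointer side is on the left, and the red marker is at crop (78,412), i.e. (228,248.7). Plan: grip the stone's +y end with the tool tilted 45°, stand it on its other end, regrip from the pale side, and lay it down.

```bash
cat >> h.py <<'E'
from scipy.spatial.transform import Slerp
def ori(u,tilt):
    "tool back leans by tilt (deg) from vertical toward horizontal direction u; tool y = u rotated -90 about Z"
    u=np.array([u[0],u[1],0.]);u/=np.linalg.norm(u);t=np.radians(tilt)
    z=-(np.cos(t)*np.array([0,0,1.])+np.sin(t)*u);y=np.array([u[1],-u[0],0]);return np.c_[np.cross(y,z),y,z]
def plan(g,A1,n=None,p0=None,A0=None):
    "rows for grasp point to g with attitude A1"
    if p0 is None:
        s,A0=rep();p0=s["ee_pos"]+.164*A0[:,2]
    sl=Slerp([0,1],R.from_matrix([A0,A1]));k=n or 5
    while True:
        ts=np.linspace(0,1,k+1);rows=[];Rm=R.from_matrix(A0);p=p0-.164*A0[:,2]
        for t in ts[1:]:
            Rn=sl(t);pn=p0+t*(np.array(g)-p0)-.164*Rn.as_matrix()[:,2]
            row=np.round(np.r_[Rm.inv().apply(pn-p)/.04,(Rm.inv()*Rn).as_rotvec()/.12],2)
            rows.append(row);p=p+Rm.apply(row[:3]*.04);Rm=Rm*R.from_rotvec(row[3:]*.12)
        if np.abs(rows).max()<=.9 or n: break
        k+=5
    rows=(np.array(rows)+0.).tolist()
    for i in range(0,k,5): print(str(rows[i:i+5]).replace(' ',''))
    return np.array(g),A1
U=np.array([-.245,.97])
E
python3 -c "
from h import *
A=ori(U,45);plan(np.array([.452,-.205,.024])-.12*A[:,2],A)"
```

```text
t 0.1 tcp [ 0.1551 -0.6053  0.404 ] grasp [ 0.155  -0.6051  0.24  ]
axes x,y,z [[0.969, 0.248, -0.0], [0.248, -0.969, -0.001], [-0.0, 0.001, -1.0]] w 0.087 gf 0.0 F [-1.3  0.7  0. ]
[[0.61,-0.63,0.17,-0.26,-0.26,-0.62],[0.64,-0.59,0.14,-0.25,-0.25,-0.61],[0.68,-0.56,0.1,-0.26,-0.26,-0.62],[0.72,-0.52,0.08,-0.25,-0.26,-0.61],[0.74,-0.48,0.05,-0.26,-0.25,-0.62]]
[[0.77,-0.43,0.02,-0.25,-0.26,-0.62],[0.79,-0.38,-0.02,-0.26,-0.26,-0.61],[0.81,-0.33,-0.03,-0.26,-0.25,-0.62],[0.82,-0.28,-0.07,-0.25,-0.26,-0.62],[0.82,-0.22,-0.09,-0.26,-0.26,-0.61]]
[[0.82,-0.17,-0.11,-0.25,-0.25,-0.62],[0.82,-0.11,-0.14,-0.26,-0.26,-0.61],[0.82,-0.06,-0.16,-0.25,-0.25,-0.62],[0.8,0.0,-0.17,-0.26,-0.26,-0.62],[0.78,0.06,-0.19,-0.26,-0.26,-0.61]]
[[0.76,0.11,-0.2,-0.25,-0.25,-0.62],[0.74,0.16,-0.22,-0.26,-0.26,-0.61],[0.7,0.21,-0.22,-0.25,-0.26,-0.62],[0.67,0.26,-0.23,-0.26,-0.25,-0.62],[0.63,0.31,-0.23,-0.25,-0.26,-0.61]]
```

```bash
python3 -m inch '[[0.61,-0.63,0.17,-0.26,-0.26,-0.62],[0.64,-0.59,0.14,-0.25,-0.25,-0.61],[0.68,-0.56,0.1,-0.26,-0.26,-0.62],[0.72,-0.52,0.08,-0.25,-0.26,-0.61],[0.74,-0.48,0.05,-0.26,-0.25,-0.62]]' 1 60
python3 -m inch '[[0.77,-0.43,0.02,-0.25,-0.26,-0.62],[0.79,-0.38,-0.02,-0.26,-0.26,-0.61],[0.81,-0.33,-0.03,-0.26,-0.25,-0.62],[0.82,-0.28,-0.07,-0.25,-0.26,-0.62],[0.82,-0.22,-0.09,-0.26,-0.26,-0.61]]' >/dev/null
python3 -m inch '[[0.82,-0.17,-0.11,-0.25,-0.25,-0.62],[0.82,-0.11,-0.14,-0.26,-0.26,-0.61],[0.82,-0.06,-0.16,-0.25,-0.25,-0.62],[0.8,0.0,-0.17,-0.26,-0.26,-0.62],[0.78,0.06,-0.19,-0.26,-0.26,-0.61]]' >/dev/null
python3 -m inch '[[0.76,0.11,-0.2,-0.25,-0.25,-0.62],[0.74,0.16,-0.22,-0.26,-0.26,-0.61],[0.7,0.21,-0.22,-0.25,-0.26,-0.62],[0.67,0.26,-0.23,-0.26,-0.25,-0.62],[0.63,0.31,-0.23,-0.25,-0.26,-0.61]]' >/dev/null
python3 - <<'E'
from h import *
from bench import eyes,r
rep();print(r.read_state()["joint_positions"].round(2))
c=eyes.camera("wrist");np.save('w.npy',c,allow_pickle=True);cv2.imwrite('pics/w1.png',c["pixels"][:,:,::-1])
E
```

```text
time: 0.52
ee_pos: [0.2367, -0.4502, 0.3674]
eef_rot: [0.946, 0.306, -0.067, 0.086]
ft_force: [0.5, 0.0, -0.2]
width: 0.0872
grip_force: 0.0
t 1.77 tcp [ 0.403  -0.0094  0.2247] grasp [ 0.4319 -0.1221  0.1091]
axes x,y,z [[-0.175, 0.683, -0.709], [0.969, 0.248, -0.0], [0.176, -0.687, -0.705]] w 0.087 gf 0.0 F [ 0.6 -0.2 -0.5]
[ 0.47  0.22 -0.9   2.24  1.03  1.23 -0.79]
```

View pics/w1.png

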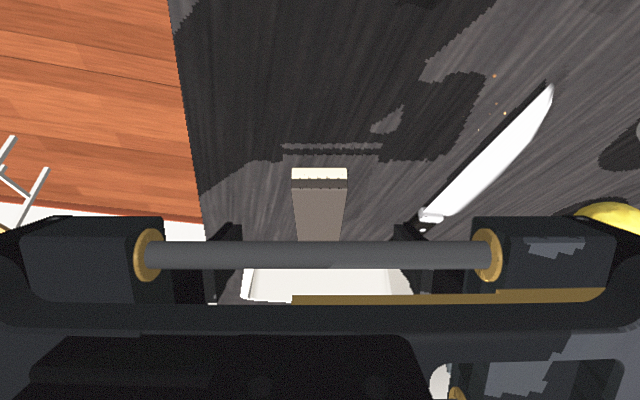

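The wrist view shows the stone's near end: top-edge corners at (292,188) and (347,188), the pale bottom edge at row 168, and the gripper lined up with it. The knife is at right and clear.

```bash
python3 - <<'E'
from h import *
c=load('w')
t=ray(c,[[292,188.5],[347,188.5]],.024);b=ray(c,[[291.5,168],[347,168]],.0)
print(t.round(4).tolist(),b.round(4).tolist())
v=t[1]-t[0];e=t.mean(0);print('w',np.linalg.norm(v),'end',e, 'u',v[:2])
E
python3 -c "
from h import *
c=load('w');im=cv2.cvtColor(c['pixels'],cv2.COLOR_RGB2GRAY)
print(im[200,280:360].tolist());print(im[230,285:355].tolist());print(im[160:195,320].tolist())"
```

```text
[[0.4281, -0.1946, 0.024], [0.474, -0.1828, 0.024]] [[0.4271, -0.1978, -0.0], [0.476, -0.1851, 0.0]]
w 0.04737542921475335 end [ 0.45101832 -0.1886967   0.024     ] u [0.04586703 0.01185946]
[78, 73, 80, 74, 86, 91, 93, 92, 92, 97, 100, 99, 92, 124, 120, 121, 125, 123, 119, 124, 123, 121, 119, 124, 118, 124, 121, 122, 123, 123, 120, 122, 123, 124, 124, 118, 122, 121, 121, 123, 121, 123, 124, 124, 123, 122, 126, 124, 127, 120, 122, 120, 123, 122, 123, 120, 124, 123, 121, 123, 119, 123, 121, 120, 119, 112, 70, 80, 78, 76, 74, 77, 86, 87, 90, 89, 86, 86, 86, 88]
[95, 92, 95, 89, 90, 98, 94, 80, 87, 82, 86, 92, 121, 121, 121, 126, 121, 123, 121, 118, 119, 124, 119, 122, 120, 121, 123, 120, 122, 118, 121, 121, 120, 122, 120, 125, 118, 124, 120, 122, 129, 118, 121, 121, 122, 125, 121, 122, 120, 122, 122, 122, 123, 121, 123, 120, 85, 93, 105, 104, 102, 94, 96, 96, 91, 90, 91, 89, 98, 102]
[82, 82, 85, 89, 82, 89, 78, 114, 249, 253, 249, 249, 249, 250, 251, 251, 254, 251, 165, 79, 74, 85, 78, 87, 83, 85, 85, 80, 66, 121, 126, 125, 120, 124, 122]
```

```bash
python3 -c "
from h import *
plan([.4567,-.211,.024],ori(U,45),5)"
```

```text
t 1.82 tcp [ 0.4038 -0.0051  0.2229] grasp [ 0.4336 -0.1173  0.1071]
axes x,y,z [[-0.185, 0.682, -0.708], [0.966, 0.259, -0.003], [0.181, -0.684, -0.706]] w 0.087 gf 0.0 F [-1.9  3.9 -0.2]
[[-0.05,0.0,0.63,0.01,0.0,0.02],[-0.05,0.0,0.64,0.02,0.0,0.02],[-0.04,0.0,0.63,0.01,0.01,0.02],[-0.05,0.0,0.64,0.01,0.0,0.02],[-0.05,0.0,0.63,0.02,0.0,0.02]]
```

```bash
python3 -m inch '[[-0.05,0,0.5,0,0,0],[-0.05,0,0.5,0,0,0],[-0.05,0,0.5,0,0,0],[0,0,0.5,0,0,0],[0,0,0,0,0,0]]' >/dev/null
python3 -m inch '[[0,0,0,0,0,0],[0,0,0,0,0,0],[0,0,0,0,0,0],[0,0,0,0,0,0],[0,0,0,0,0,0]]' >/dev/null
python3 -c "
from h import *
plan([.4567,-.211,.024],ori(U,45),5)"
```

```text
t 2.65 tcp [ 0.4179 -0.0694  0.1732] grasp [ 0.4465 -0.182   0.0575]
axes x,y,z [[-0.172, 0.685, -0.708], [0.969, 0.245, 0.001], [0.174, -0.687, -0.706]] w 0.0868 gf 0.0 F [ 0.3  0.2 -0.1]
[[0.01,0.01,0.23,0.0,0.0,0.0],[0.01,0.02,0.22,0.0,0.01,0.0],[0.01,0.01,0.23,0.0,0.0,0.0],[0.01,0.02,0.23,0.01,0.0,0.0],[0.01,0.01,0.22,0.0,0.0,0.0]]
```

```bash
python3 -m inch '[[0.01,0.01,0.25,0,0,0],[0.01,0.02,0.25,0,0,0],[0.01,0.01,0.25,0,0,0],[0.01,0.02,0.25,0,0,0],[0.01,0.01,0.2,0,0,0]]' >/dev/null
python3 -m inch '[[0,0,0,0,0,0],[0,0,0,0,0,0],[0,0,0,0,0,0],[0,0,0,0,0,0],[0,0,0,0,0,0]]' >/dev/null
python3 -c "from h import *;rep()"
python3 -m inch '[[0,0,0,0,0,0],[0,0,0,0,0,0],[0,0,0,0,0,0],[0,0,0,0,0,0],[0,0,0,0,0,0]]' -1 60 >/dev/null
python3 -m inch '[[0,0,0,0,0,0],[0,0,0,0,0,0],[0,0,0,0,0,0],[0,0,0,0,0,0],[0,0,0,0,0,0]]' -1 60 >/dev/null
python3 -c "
from h import *
from bench import eyes
s,A=rep()
c=eyes.camera('wrist');cv2.imwrite('pics/w2.png',c['pixels'][:,:,::-1])
p=s['ee_pos']+.164*A[:,2]
print('lift');g=p+np.array([0,0,.12]);plan(g,A,10,p,A)
print('rot');plan([.452,-.19,.145],ori(U,-45),20,g,A)"
```

```text
t 3.48 tcp [ 0.4285 -0.1005  0.1378] grasp [ 0.4571 -0.2131  0.022 ]
axes x,y,z [[-0.173, 0.685, -0.708], [0.97, 0.245, 0.001], [0.174, -0.687, -0.706]] w 0.0869 gf 0.0 F [ 0.4 -0.4 -0.6]
t 4.32 tcp [ 0.4284 -0.1008  0.1374] grasp [ 0.4568 -0.2134  0.0215]
axes x,y,z [[-0.173, 0.685, -0.708], [0.97, 0.244, -0.0], [0.173, -0.687, -0.706]] w 0.0493 gf 60.0 F [-0.4 -0.1 -0.1]
lift
[[-0.21,0.0,-0.21,0.0,0.0,0.0],[-0.21,0.0,-0.21,0.0,0.0,0.0],[-0.22,0.0,-0.22,0.0,0.0,0.0],[-0.21,0.0,-0.21,0.0,0.0,0.0],[-0.21,0.0,-0.21,0.0,0.0,0.0]]
[[-0.21,0.0,-0.21,0.0,0.0,0.0],[-0.22,0.0,-0.21,0.0,0.0,0.0],[-0.21,0.0,-0.21,0.0,0.0,0.0],[-0.21,0.0,-0.22,0.0,0.0,0.0],[-0.21,0.0,-0.21,0.0,0.0,0.0]]
rot
[[-0.3,0.0,-0.01,0.0,0.66,0.0],[-0.31,0.0,-0.01,0.0,0.65,0.0],[-0.3,0.0,-0.01,0.0,0.66,0.0],[-0.3,0.01,-0.01,0.0,0.65,0.0],[-0.29,0.0,0.0,0.0,0.66,0.0]]
[[-0.3,0.0,0.0,0.0,0.65,0.0],[-0.29,0.0,0.0,0.0,0.66,0.0],[-0.3,0.0,0.0,0.0,0.65,0.0],[-0.29,0.0,0.0,0.0,0.66,0.0],[-0.29,0.0,0.01,0.0,0.65,0.0]]
[[-0.29,0.01,0.0,0.0,0.66,0.0],[-0.3,0.0,0.01,0.0,0.65,0.0],[-0.29,0.0,0.02,0.0,0.66,0.0],[-0.29,0.0,0.01,0.0,0.65,0.0],[-0.29,0.0,0.02,0.0,0.66,0.0]]
[[-0.3,0.0,0.02,0.0,0.65,0.0],[-0.29,0.0,0.02,0.0,0.66,0.0],[-0.29,0.01,0.03,0.0,0.65,0.0],[-0.3,0.0,0.02,0.0,0.66,0.0],[-0.3,0.0,0.03,0.0,0.65,0.0]]
```

```bash
python3 -m inch '[[-0.21,0,-0.21,0,0,0],[-0.21,0,-0.21,0,0,0],[-0.22,0,-0.22,0,0,0],[-0.21,0,-0.21,0,0,0],[-0.21,0,-0.21,0,0,0]]' >/dev/null
python3 -m inch '[[-0.21,0,-0.21,0,0,0],[-0.22,0,-0.21,0,0,0],[-0.21,0,-0.21,0,0,0],[-0.21,0,-0.22,0,0,0],[-0.21,0,-0.21,0,0,0]]' >/dev/null
python3 -m inch '[[-0.3,0,-0.01,0,0.66,0],[-0.31,0,-0.01,0,0.65,0],[-0.3,0,-0.01,0,0.66,0],[-0.3,0.01,-0.01,0,0.65,0],[-0.29,0,0,0,0.66,0]]' >/dev/null
python3 -m inch '[[-0.3,0,0,0,0.65,0],[-0.29,0,0,0,0.66,0],[-0.3,0,0,0,0.65,0],[-0.29,0,0,0,0.66,0],[-0.29,0,0.01,0,0.65,0]]' >/dev/null
python3 -m inch '[[-0.29,0.01,0,0,0.66,0],[-0.3,0,0.01,0,0.65,0],[-0.29,0,0.02,0,0.66,0],[-0.29,0,0.01,0,0.65,0],[-0.29,0,0.02,0,0.66,0]]' >/dev/null
python3 -m inch '[[-0.3,0,0.02,0,0.65,0],[-0.29,0,0.02,0,0.66,0],[-0.29,0.01,0.03,0,0.65,0],[-0.3,0,0.02,0,0.66,0],[-0.3,0,0.03,0,0.65,0]]' >/dev/null
python3 -m inch '[[0,0,0,0,0,0],[0,0,0,0,0,0],[0,0,0,0,0,0],[0,0,0,0,0,0],[0,0,0,0,0,0]]' >/dev/null
python3 -c "
from h import *
from bench import eyes,r
s,A=rep();print(s['joint_positions'].round(2))
a=eyes.camera('scene')['pixels'];im=a[80:330,250:570,::-1]
cv2.imwrite('pics/s2.png',cv2.resize(im,None,fx=2,fy=2))
p=s['ee_pos']+.164*A[:,2]
plan([.452,-.19,.1],ori(U,-45),10)"
```

```text
t 7.28 tcp [ 0.4807 -0.3017  0.2619] grasp [ 0.4524 -0.1896  0.1457]
axes x,y,z [[-0.175, 0.687, 0.705], [0.969, 0.246, 0.001], [-0.173, 0.684, -0.709]] w 0.0495 gf 60.0 F [-0.1 -0.5 -2.5]
[ 1.11  0.67 -0.68  1.52 -0.18  1.6   0.72]
t 7.33 tcp [ 0.4807 -0.3019  0.2618] grasp [ 0.4523 -0.1897  0.1456]
axes x,y,z [[-0.174, 0.687, 0.705], [0.969, 0.245, 0.0], [-0.173, 0.684, -0.709]] w 0.0495 gf 60.0 F [-0.3  0.7 -3.2]
[[-0.08,0.0,0.08,0.0,0.0,0.0],[-0.08,0.0,0.08,0.0,0.0,0.0],[-0.09,0.0,0.08,0.0,0.01,0.0],[-0.08,0.0,0.08,0.0,0.0,0.0],[-0.08,-0.01,0.08,0.0,0.0,0.0]]
[[-0.08,0.0,0.08,0.0,0.0,0.0],[-0.08,0.0,0.08,0.0,0.0,0.0],[-0.08,0.0,0.08,0.0,0.01,0.0],[-0.09,0.0,0.08,0.0,0.0,0.0],[-0.08,0.0,0.08,0.0,0.0,0.01]]
```

View pics/s2.png

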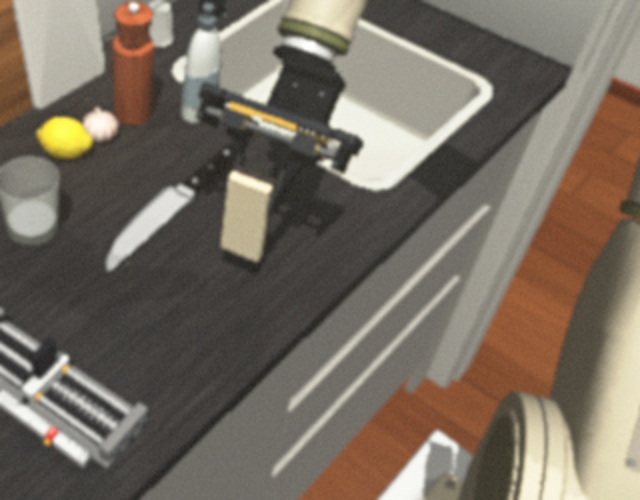

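The scene view shows the stone held upright with its pale face towards the holder, at crop (245,215). The knife hasn't moved.

```bash
python3 -m inch '[[-0.16,0,0.16,0,0,0],[-0.16,0,0.16,0,0,0],[-0.16,0,0.16,0,0,0],[-0.16,0,0.16,0,0,0],[-0.12,0,0.12,0,0,0]]' >/dev/null
python3 -m inch '[[0,0,0,0,0,0],[0,0,0,0,0,0],[0,0,0,0,0,0],[0,0,0,0,0,0],[0,0,0,0,0,0]]'
python3 -m inch '[[-0.02,0,0.02,0,0,0],[-0.02,0,0.02,0,0,0],[0,0,0,0,0,0],[0,0,0,0,0,0],[0,0,0,0,0,0]]'
python3 -c "from h import *;rep()"
```

```text
time: 8.17
ee_pos: [0.4806, -0.3025, 0.2183]
eef_rot: [0.568, 0.729, 0.235, -0.302]
ft_force: [-0.6, -0.4, -3.1]
width: 0.0495
grip_force: 60.0
time: 8.58
ee_pos: [0.4805, -0.3024, 0.2157]
eef_rot: [0.568, 0.729, 0.235, -0.302]
ft_force: [-0.3, 0.1, -4.4]
width: 0.0498
grip_force: 60.0
t 8.58 tcp [ 0.4805 -0.3024  0.2157] grasp [ 0.4522 -0.19    0.0997]
axes x,y,z [[-0.173, 0.686, 0.707], [0.97, 0.244, -0.0], [-0.173, 0.686, -0.707]] w 0.0498 gf 60.0 F [-0.3  0.1 -4.4]
```

Lowering in 1 mm steps until contact.

```bash
for i in 1 2; do python3 -m inch '[[-0.02,0,0.02,0,0,0],[0,0,0,0,0,0],[-0.02,0,0.02,0,0,0],[0,0,0,0,0,0],[0,0,0,0,0,0]]' | sed -n '2p;4p'; done
```

```text
ee_pos: [0.4805, -0.3025, 0.2133]
ft_force: [0.3, 0.4, -3.6]
ee_pos: [0.4806, -0.3025, 0.2126]
ft_force: [-3.1, -1.6, 12.6]
```

```bash
python3 -m inch '[[0.015,0,-0.015,0,0,0],[0,0,0,0,0,0],[0,0,0,0,0,0],[0,0,0,0,0,0],[0,0,0,0,0,0]]' | sed -n '2p;4p'
python3 -m inch '[[0,0,0,0,0,0],[0,0,0,0,0,0],[0,0,0,0,0,0],[0,0,0,0,0,0],[0,0,0,0,0,0]]' 1 60
python3 -m inch '[[0,0,0,0,0,0],[0,0,0,0,0,0],[0,0,0,0,0,0],[0,0,-0.2,0,0,0],[0,0,-0.4,0,0,0]]' >/dev/null
python3 -m inch '[[0,0,-0.6,0,0,0],[0,0,-0.6,0,0,0],[0,0,-0.4,0,0,0],[0,0,0,0,0,0],[0,0,0,0,0,0]]' >/dev/null
python3 -c "
from h import *
from bench import eyes,r
s,A=rep();print(s['joint_positions'].round(2))
c=eyes.camera('wrist');np.save('w.npy',c,allow_pickle=True)
c=eyes.camera('top');np.save('top2.npy',c,allow_pickle=True)
a=eyes.camera('scene');np.save('s3.npy',a,allow_pickle=True)
im=a['pixels'][110:260,310:440,::-1]
cv2.imwrite('pics/s3.png',np.hstack([cv2.resize(im,None,fx=3,fy=3),cv2.resize(c['pixels'][190:265,310:385,::-1],(340,450))]))"
```

```text
ee_pos: [0.4806, -0.3025, 0.2127]
ft_force: [-2.3, -1.4, 6.8]
time: 10.25
ee_pos: [0.4805, -0.3024, 0.2118]
eef_rot: [0.568, 0.729, 0.235, -0.302]
ft_force: [0.6, -0.1, 0.6]
width: 0.075
grip_force: 0.0
t 11.08 tcp [ 0.4958 -0.3631  0.2744] grasp [ 0.4676 -0.2507  0.1583]
axes x,y,z [[-0.173, 0.686, 0.706], [0.97, 0.244, 0.001], [-0.172, 0.685, -0.708]] w 0.0871 gf 0.0 F [ 0.8 -0.5  0.1]
[ 1.1   0.75 -0.65  1.36 -0.15  1.71  0.73]
```

View pics/s3.png

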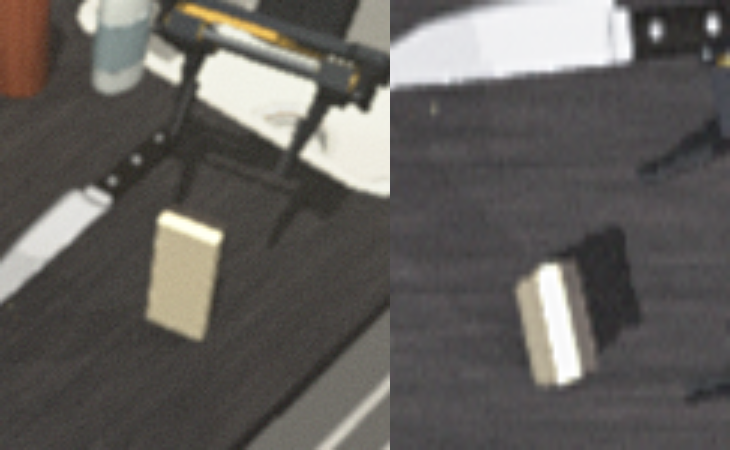

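The stone stands upright on its own, pale face towards the holder, in both views. Next I go over the top and regrip from the pale side.

```bash
python3 -c "
from h import *
g,A=plan([.45,-.18,.22],ori(U,0),10)
B=ori(U,45);plan(np.array([.4475,-.1716,.096])-.1*B[:,2],B,10,g,A)"
```

```text
t 11.23 tcp [ 0.4955 -0.3619  0.2733] grasp [ 0.4669 -0.2493  0.1575]
axes x,y,z [[-0.173, 0.685, 0.708], [0.969, 0.245, -0.001], [-0.174, 0.686, -0.706]] w 0.087 gf 0.0 F [-0.2 -1.1  0.4]
[[0.56,0.0,0.03,0.0,-0.66,0.0],[0.56,0.0,0.01,0.0,-0.65,0.0],[0.56,0.0,-0.01,0.0,-0.66,0.0],[0.55,0.0,-0.03,0.0,-0.65,0.0],[0.55,0.0,-0.04,0.0,-0.66,0.0]]
[[0.55,0.01,-0.07,0.0,-0.65,0.0],[0.54,0.0,-0.08,-0.01,-0.66,0.0],[0.53,0.0,-0.09,0.0,-0.65,0.0],[0.53,0.0,-0.12,0.0,-0.66,0.0],[0.51,0.0,-0.13,0.0,-0.66,0.0]]
[[0.52,0.0,0.15,0.0,-0.65,0.0],[0.53,0.0,0.13,0.0,-0.66,0.0],[0.54,0.0,0.11,0.0,-0.65,0.0],[0.54,0.0,0.1,0.0,-0.66,0.0],[0.56,0.0,0.07,0.0,-0.65,0.0]]
[[0.55,-0.01,0.06,0.0,-0.66,0.0],[0.56,0.0,0.04,0.0,-0.65,0.0],[0.56,0.0,0.03,0.0,-0.66,0.0],[0.56,0.0,0.0,0.0,-0.65,0.0],[0.56,0.0,-0.02,0.0,-0.65,0.0]]
```

```bash
python3 -m inch '[[0.56,0,0.03,0,-0.66,0],[0.56,0,0.01,0,-0.65,0],[0.56,0,-0.01,0,-0.66,0],[0.55,0,-0.03,0,-0.65,0],[0.55,0,-0.04,0,-0.66,0]]' >/dev/null
python3 -m inch '[[0.55,0.01,-0.07,0,-0.65,0],[0.54,0,-0.08,-0.01,-0.66,0],[0.53,0,-0.09,0,-0.65,0],[0.53,0,-0.12,0,-0.66,0],[0.51,0,-0.13,0,-0.66,0]]' >/dev/null
python3 -m inch '[[0.52,0,0.15,0,-0.65,0],[0.53,0,0.13,0,-0.66,0],[0.54,0,0.11,0,-0.65,0],[0.54,0,0.1,0,-0.66,0],[0.56,0,0.07,0,-0.65,0]]' >/dev/null
python3 -m inch '[[0.55,-0.01,0.06,0,-0.66,0],[0.56,0,0.04,0,-0.65,0],[0.56,0,0.03,0,-0.66,0],[0.56,0,0,0,-0.65,0],[0.56,0,-0.02,0,-0.65,0]]' >/dev/null
python3 -m inch '[[0,0,0,0,0,0],[0,0,0,0,0,0],[0,0,0,0,0,0],[0,0,0,0,0,0],[0,0,0,0,0,0]]' >/dev/null
python3 - <<'E'
from h import *
from bench import eyes
c=eyes.camera('wrist');np.save('w.npy',c,allow_pickle=True)
cv2.imwrite('pics/w3.png',c['pixels'][:,:,::-1])
print(proj(c,[[.4499-.024,-.1813-.006,.12],[.4499+.024,-.1813+.006,.12]]).round())
plan([.4475,-.1716,.096],ori(U,45),5)
E
```

```text
[[287. 232.]
 [347. 232.]]
t 13.37 tcp [0.4025 0.0077 0.284 ] grasp [ 0.4309 -0.105   0.1683]
axes x,y,z [[-0.169, 0.685, -0.708], [0.97, 0.242, 0.002], [0.173, -0.687, -0.706]] w 0.0867 gf 0.0 F [ 0.1  0.5 -0. ]
[[0.01,0.0,0.5,0.0,0.0,-0.01],[0.01,0.0,0.5,0.0,0.01,0.0],[0.02,0.0,0.49,0.0,0.0,-0.01],[0.01,0.0,0.5,0.0,0.0,0.0],[0.01,-0.01,0.5,0.0,0.01,-0.01]]
```

View pics/w3.png

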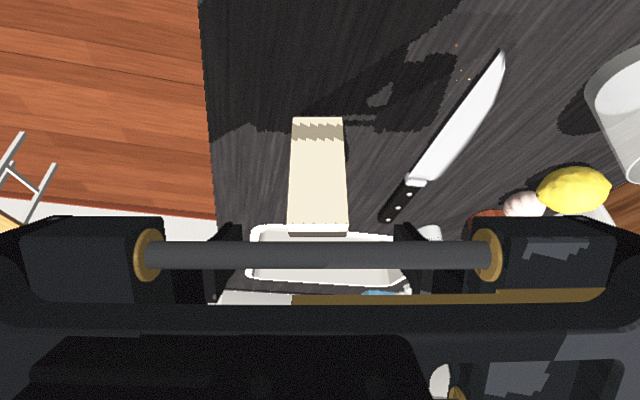

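The wrist view shows the pale face between the fingers, its top edge at (287–347, ~228) as predicted. Closing in.

```bash
python3 -m inch '[[0.01,0,0.5,0,0,0],[0.01,0,0.5,0,0,0],[0.02,0,0.5,0,0,0],[0.01,0,0.5,0,0,0],[0.01,0,0.5,0,0,0]]' >/dev/null
python3 -m inch '[[0,0,0,0,0,0],[0,0,0,0,0,0],[0,0,0,0,0,0],[0,0,0,0,0,0],[0,0,0,0,0,0]]' >/dev/null
python3 -c "from h import *;rep()"
python3 -m inch '[[0,0,0,0,0,0],[0,0,0,0,0,0],[0,0,0,0,0,0],[0,0,0,0,0,0],[0,0,0,0,0,0]]' -1 60 >/dev/null
python3 -m inch '[[0,0,0,0,0,0],[0,0,0,0,0,0],[0,0,0,0,0,0],[0,0,0,0,0,0],[0,0,0,0,0,0]]' >/dev/null
python3 -c "
from h import *
s,A=rep();p=s['ee_pos']+.164*A[:,2]
print('lift');g=p+np.array([0,0,.04]);plan(g,A,5,p,A)
print('rot');plan([.455,-.20,.10],ori(U,-45),20,g,A)"
```

```text
t 14.2 tcp [ 0.4195 -0.0579  0.2118] grasp [ 0.4482 -0.1705  0.0961]
axes x,y,z [[-0.171, 0.685, -0.709], [0.97, 0.245, 0.002], [0.175, -0.687, -0.706]] w 0.0869 gf 0.0 F [ 0.2 -0.1 -0.7]
t 15.03 tcp [ 0.4192 -0.0585  0.2109] grasp [ 0.4477 -0.171   0.0951]
axes x,y,z [[-0.172, 0.685, -0.708], [0.97, 0.244, 0.001], [0.173, -0.686, -0.706]] w 0.0496 gf 60.0 F [0.  0.1 0.3]
lift
[[-0.14,0.0,-0.14,0.0,0.0,0.0],[-0.14,0.0,-0.14,0.0,0.0,0.0],[-0.14,0.0,-0.14,0.0,0.0,0.0],[-0.15,0.0,-0.14,0.0,0.0,0.0],[-0.14,0.0,-0.15,0.0,0.0,0.0]]
rot
[[-0.32,0.0,0.07,0.0,0.66,0.0],[-0.32,0.0,0.07,0.0,0.65,0.0],[-0.33,0.0,0.07,0.0,0.66,0.0],[-0.33,0.0,0.07,0.0,0.65,0.0],[-0.33,0.0,0.07,0.0,0.66,0.0]]
[[-0.34,0.0,0.07,0.0,0.65,0.0],[-0.34,0.0,0.06,0.0,0.66,0.0],[-0.35,0.0,0.07,0.0,0.65,0.0],[-0.35,0.0,0.06,0.01,0.66,0.0],[-0.36,0.0,0.06,0.0,0.65,0.0]]
[[-0.36,0.0,0.05,0.0,0.66,0.0],[-0.36,0.0,0.06,0.0,0.65,0.0],[-0.37,0.0,0.05,0.0,0.66,0.0],[-0.37,0.0,0.04,0.0,0.65,-0.01],[-0.37,0.0,0.05,0.0,0.66,0.0]]
[[-0.37,0.01,0.03,0.0,0.65,0.0],[-0.38,0.0,0.04,0.0,0.66,0.0],[-0.37,0.0,0.03,0.0,0.65,0.0],[-0.38,0.0,0.03,0.0,0.66,0.0],[-0.38,0.0,0.02,0.0,0.65,0.0]]
```

```bash
python3 -m inch '[[-0.14,0,-0.14,0,0,0],[-0.14,0,-0.14,0,0,0],[-0.14,0,-0.14,0,0,0],[-0.15,0,-0.14,0,0,0],[-0.14,0,-0.15,0,0,0]]' >/dev/null
python3 -m inch '[[-0.32,0,0.07,0,0.66,0],[-0.32,0,0.07,0,0.65,0],[-0.33,0,0.07,0,0.66,0],[-0.33,0,0.07,0,0.65,0],[-0.33,0,0.07,0,0.66,0]]' >/dev/null
python3 -m inch '[[-0.34,0,0.07,0,0.65,0],[-0.34,0,0.06,0,0.66,0],[-0.35,0,0.07,0,0.65,0],[-0.35,0,0.06,0.01,0.66,0],[-0.36,0,0.06,0,0.65,0]]' >/dev/null
python3 -m inch '[[-0.36,0,0.05,0,0.66,0],[-0.36,0,0.06,0,0.65,0],[-0.37,0,0.05,0,0.66,0],[-0.37,0,0.04,0,0.65,-0.01],[-0.37,0,0.05,0,0.66,0]]' >/dev/null
python3 -m inch '[[-0.37,0.01,0.03,0,0.65,0],[-0.38,0,0.04,0,0.66,0],[-0.37,0,0.03,0,0.65,0],[-0.38,0,0.03,0,0.66,0],[-0.38,0,0.02,0,0.65,0]]' >/dev/null
python3 -m inch '[[0,0,0,0,0,0],[0,0,0,0,0,0],[0,0,0,0,0,0],[0,0,0,0,0,0],[0,0,0,0,0,0]]' >/dev/null
python3 -c "
from h import *
from bench import eyes
plan([.455,-.20,.03],ori(U,-45),10)
a=eyes.camera('scene');im=a['pixels'][110:270,310:450,::-1]
c=eyes.camera('top');
cv2.imwrite('pics/s4.png',np.hstack([cv2.resize(im,None,fx=3,fy=3),cv2.resize(c['pixels'][190:265,310:385,::-1],(340,480))]))"
```

```text
t 17.53 tcp [ 0.4838 -0.3116  0.2175] grasp [ 0.4554 -0.1995  0.1011]
axes x,y,z [[-0.176, 0.687, 0.705], [0.969, 0.246, 0.001], [-0.173, 0.683, -0.709]] w 0.0497 gf 60.0 F [ 0.1  0.4 -3.6]
[[-0.13,0.0,0.13,0.0,0.0,0.0],[-0.12,0.0,0.12,0.0,0.01,0.0],[-0.13,-0.01,0.13,0.0,0.0,0.0],[-0.13,0.0,0.12,0.0,0.0,0.01],[-0.13,0.0,0.13,0.0,0.0,0.0]]
[[-0.12,0.0,0.12,0.0,0.01,0.0],[-0.13,0.0,0.13,0.0,0.0,0.0],[-0.13,0.0,0.12,0.0,0.0,0.0],[-0.13,0.0,0.13,0.0,0.0,0.0],[-0.12,-0.01,0.12,0.0,0.01,0.01]]
```

View pics/s4.png

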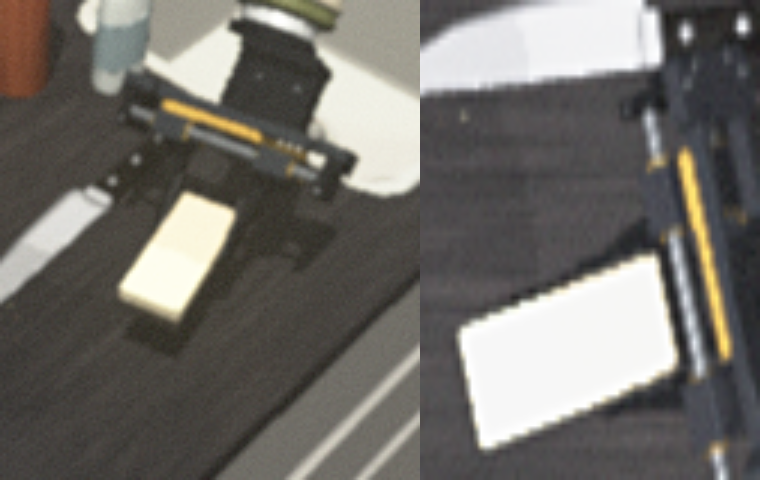

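The stone is held level with its pale face up, at scene crop (180,255) and top crop (570,350), and the gripper is clear of the knife. Lowering.

```bash
python3 -m inch '[[-0.13,0,0.13,0,0,0],[-0.13,0,0.13,0,0,0],[-0.13,0,0.13,0,0,0],[-0.13,0,0.13,0,0,0],[-0.13,0,0.13,0,0,0]]' >/dev/null
python3 -m inch '[[-0.13,0,0.13,0,0,0],[-0.13,0,0.13,0,0,0],[-0.13,0,0.13,0,0,0],[-0.13,0,0.13,0,0,0],[-0.07,0,0.07,0,0,0]]' >/dev/null
python3 -m inch '[[0,0,0,0,0,0],[0,0,0,0,0,0],[0,0,0,0,0,0],[0,0,0,0,0,0],[0,0,0,0,0,0]]' >/dev/null
python3 -c "from h import *;rep()"
for i in 1 2; do python3 -m inch '[[-0.03,0,0.03,0,0,0],[0,0,0,0,0,0],[-0.03,0,0.03,0,0,0],[0,0,0,0,0,0],[0,0,0,0,0,0]]' | sed -n '2p;4p'; done
```

```text
t 18.88 tcp [ 0.4837 -0.3124  0.1463] grasp [ 0.4553 -0.2     0.0302]
axes x,y,z [[-0.174, 0.686, 0.707], [0.97, 0.245, 0.001], [-0.173, 0.685, -0.708]] w 0.0496 gf 60.0 F [-0.4 -0.9 -3.1]
ee_pos: [0.4835, -0.3123, 0.1424]
ft_force: [-0.2, 0.9, -3.5]
ee_pos: [0.4835, -0.3123, 0.139]
ft_force: [-0.3, 0.7, -3.7]
```

```bash
for i in 1 2; do python3 -m inch '[[-0.02,0,0.02,0,0,0],[0,0,0,0,0,0],[0,0,0,0,0,0],[0,0,0,0,0,0],[0,0,0,0,0,0]]' | sed -n '2p;4p'; done
```

```text
ee_pos: [0.4836, -0.3124, 0.1382]
ft_force: [0.1, -1.3, 0.3]
ee_pos: [0.4837, -0.3124, 0.138]
ft_force: [-2.0, -3.2, 9.7]
```

```bash
python3 -m inch '[[0.015,0,-0.015,0,0,0],[0,0,0,0,0,0],[0,0,0,0,0,0],[0,0,0,0,0,0],[0,0,0,0,0,0]]' >/dev/null
python3 -m inch '[[0,0,0,0,0,0],[0,0,0,0,0,0],[0,0,0,0,0,0],[0,0,0,0,0,0],[0,0,0,0,0,0]]' 1 60 >/dev/null
python3 -m inch '[[0,0,0,0,0,0],[0,0,0,0,0,0],[0,0,0,0,0,0],[0,0,-0.2,0,0,0],[0,0,-0.4,0,0,0]]' >/dev/null
python3 -m inch '[[0,0,-0.6,0,0,0],[0,0,-0.8,0,0,0],[0,0,-0.8,0,0,0],[0,0,-0.6,0,0,0],[0,0,-0.2,0,0,0]]' >/dev/null
python3 - <<'E'
from h import *
from bench import eyes
c=load('top')
print('tab',ray(c,[[241.7,227.5]],.08),'mark',ray(c,[[228,248.7]],.022))
H=np.array([.227,.017,0]);H/=np.linalg.norm(H)
print('travel',(ray(c,[[241.7,227.5]],.08)-ray(c,[[228,248.7]],.022))@H)
t=eyes.camera('top');np.save('top4.npy',t,allow_pickle=True)
g=cv2.cvtColor(t['pixels'],cv2.COLOR_RGB2HSV)
m=((g[...,2]>170)&(g[...,1]<90)).astype(np.uint8);m[:,:290]=0;m[:212]=0;m[265:]=0;m[:,395:]=0
cs=max(cv2.findContours(m,0,2)[0],key=cv2.contourArea);b=cv2.minAreaRect(cs);print(b,ray(t,cv2.boxPoints(b),.024).round(3).tolist())
# tab approach: tool y along -H? choose u so tool y=(u1,-u0)=H
u=[-H[1],H[0]];A=ori(u,0)
g1=np.array([.48,-.22,.2]);_,B=plan(g1,ori(U,-20),5)
print('next');plan([.47,.10,.17],A,15,g1,B)
E
```

```text
tab [[0.49618085 0.10133687 0.08      ]] mark [[0.44125032 0.14665091 0.022     ]]
travel [0.05139306]
((339.13897705078125, 245.10031127929688), (18.360370635986328, 42.39479064941406), 74.47589111328125) [[0.456, -0.103, 0.024], [0.487, -0.221, 0.024], [0.436, -0.234, 0.024], [0.406, -0.116, 0.024]]
t 22.27 tcp [ 0.5089 -0.4134  0.2421] grasp [ 0.4812 -0.3012  0.1258]
axes x,y,z [[-0.174, 0.688, 0.705], [0.97, 0.242, 0.002], [-0.169, 0.684, -0.709]] w 0.0868 gf 0.0 F [0.2 0.  0.4]
[[0.9,0.1,0.03,0.01,-0.72,0.0],[0.89,0.09,-0.01,0.0,-0.72,0.0],[0.89,0.1,-0.07,0.01,-0.73,0.0],[0.89,0.1,-0.11,0.0,-0.72,-0.01],[0.87,0.09,-0.15,0.01,-0.72,0.0]]
next
[[0.57,0.11,0.23,-0.02,-0.19,0.09],[0.57,0.1,0.21,-0.01,-0.2,0.1],[0.58,0.09,0.21,-0.02,-0.19,0.09],[0.59,0.09,0.19,-0.02,-0.19,0.1],[0.59,0.09,0.18,-0.01,-0.2,0.09]]
[[0.6,0.07,0.17,-0.02,-0.19,0.1],[0.6,0.07,0.16,-0.02,-0.19,0.09],[0.6,0.07,0.15,-0.01,-0.2,0.1],[0.61,0.06,0.14,-0.02,-0.19,0.09],[0.62,0.05,0.12,-0.02,-0.19,0.1]]
[[0.61,0.05,0.11,-0.01,-0.2,0.09],[0.62,0.04,0.1,-0.02,-0.19,0.1],[0.62,0.03,0.09,-0.02,-0.19,0.09],[0.63,0.03,0.08,-0.01,-0.2,0.1],[0.63,0.02,0.06,-0.02,-0.19,0.09]]
```

The stone's contour in the top view gives about 52×122 mm centred at (0.446, −0.168), so it's flat and pale side up. Next, the tab.

```bash
python3 -m inch '[[0.9,0.1,0.03,0.01,-0.72,0],[0.89,0.09,-0.01,0,-0.72,0],[0.89,0.1,-0.07,0.01,-0.73,0],[0.89,0.1,-0.11,0,-0.72,-0.01],[0.87,0.09,-0.15,0.01,-0.72,0]]' >/dev/null
python3 -m inch '[[0.57,0.11,0.23,-0.02,-0.19,0.09],[0.57,0.1,0.21,-0.01,-0.2,0.1],[0.58,0.09,0.21,-0.02,-0.19,0.09],[0.59,0.09,0.19,-0.02,-0.19,0.1],[0.59,0.09,0.18,-0.01,-0.2,0.09]]' >/dev/null
python3 -m inch '[[0.6,0.07,0.17,-0.02,-0.19,0.1],[0.6,0.07,0.16,-0.02,-0.19,0.09],[0.6,0.07,0.15,-0.01,-0.2,0.1],[0.61,0.06,0.14,-0.02,-0.19,0.09],[0.62,0.05,0.12,-0.02,-0.19,0.1]]' >/dev/null
python3 -m inch '[[0.61,0.05,0.11,-0.01,-0.2,0.09],[0.62,0.04,0.1,-0.02,-0.19,0.1],[0.62,0.03,0.09,-0.02,-0.19,0.09],[0.63,0.03,0.08,-0.01,-0.2,0.1],[0.63,0.02,0.06,-0.02,-0.19,0.09]]' >/dev/null
python3 -m inch '[[0,0,0,0,0,0],[0,0,0,0,0,0],[0,0,0,0,0,0],[0,0,0,0,0,0],[0,0,0,0,0,0]]' >/dev/null
python3 - <<'E'
from h import *
from bench import eyes
c=eyes.camera('wrist');np.save('w5.npy',c,allow_pickle=True)
cv2.imwrite('pics/w5.png',c['pixels'][:,:,::-1])
rep();print(proj(c,[[.496,.101,.082],[.441,.1466,.022]]))
E
```

```text
t 24.4 tcp [0.4682 0.1013 0.3326] grasp [0.4677 0.1017 0.1686]
axes x,y,z [[-0.077, 0.997, 0.003], [0.997, 0.077, -0.003], [-0.003, 0.002, -1.0]] w 0.0869 gf 0.0 F [-0.6  0.5  0.6]
[[353.02759895 211.11443945]
 [293.73466735 143.49154624]]
```

View pics/w5.png

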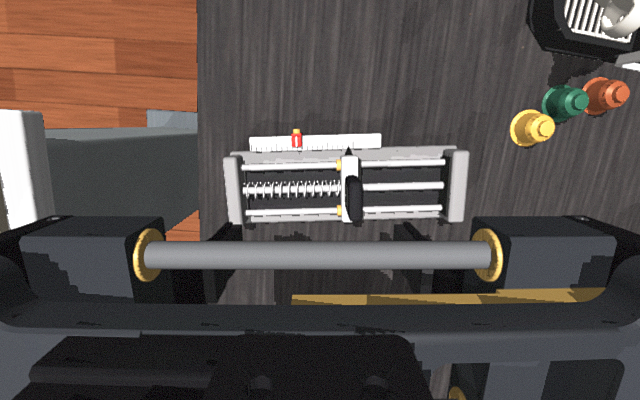

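The wrist view shows the tab at about (354,200), the pointer tip at (348,148), the red marker at (297,140), and the holder lying almost along the closing axis.

Run:
```python
from h import *
c=load('w5');im=c['pixels'];g=cv2.cvtColor(im,cv2.COLOR_RGB2HSV)
print('red cols',[[tuple(im[y,x]//10) for x in range(290,304)] for y in (132,137,142,147)])
for y in (147,149,152,155): print(y,im[y,340:358].sum(1).tolist())
hd=ray(c,[[224,157],[465,150],[243,222],[450,218]],.038);print(hd.round(4).tolist())
H=hd[1]-hd[0];H/=np.linalg.norm(H);print('yaw',np.degrees(np.arctan2(H[1],H[0])))
P=ray(c,[[348.5,148]],.022);M=ray(c,[[297,140]],.022);print(P,M,(P-M)@H)
dk=(g[...,2]<45)[170:222,335:375];ys,xs=np.nonzero(dk);print(xs.min()+335,xs.max()+335,ys.min()+170,ys.max()+170,np.percentile(xs,[5,50,95])+335)
print('tab',ray(c,[[348,178],[348,220],[362,220],[362,178]],.082))
```

```text
red cols [[(np.uint8(7), np.uint8(7), np.uint8(7)), (np.uint8(7), np.uint8(7), np.uint8(7)), (np.uint8(10), np.uint8(8), np.uint8(7)), (np.uint8(23), np.uint8(18), np.uint8(10)), (np.uint8(25), np.uint8(23), np.uint8(12)), (np.uint8(25), np.uint8(25), np.uint8(14)), (np.uint8(25), np.uint8(25), np.uint8(14)), (np.uint8(25), np.uint8(23), np.uint8(13)), (np.uint8(24), np.uint8(21), np.uint8(11)), (np.uint8(21), np.uint8(16), np.uint8(9)), (np.uint8(11), np.uint8(6), np.uint8(4)), (np.uint8(6), np.uint8(4), np.uint8(4)), (np.uint8(5), np.uint8(5), np.uint8(5)), (np.uint8(7), np.uint8(7), np.uint8(7))], [(np.uint8(25), np.uint8(25), np.uint8(25)), (np.uint8(25), np.uint8(22), np.uint8(21)), (np.uint8(25), np.uint8(9), np.uint8(8)), (np.uint8(25), np.uint8(8), np.uint8(7)), (np.uint8(25), np.uint8(9), np.uint8(9)), (np.uint8(25), np.uint8(21), np.uint8(21)), (np.uint8(25), np.uint8(25), np.uint8(25)), (np.uint8(25), np.uint8(15), np.uint8(14)), (np.uint8(25), np.uint8(8), np.uint8(8)), (np.uint8(25), np.uint8(10), np.uint8(9)), (np.uint8(25), np.uint8(8), np.uint8(7)), (np.uint8(14), np.
[... 1400 characters left out ...]
731, 670, 765, 765, 765, 765]
149 [434, 449, 559, 562, 562, 561, 445, 118, 54, 94, 274, 478, 486, 433, 277, 243, 242, 255]
152 [584, 580, 599, 598, 562, 321, 107, 94, 119, 99, 113, 294, 597, 609, 586, 572, 589, 577]
155 [556, 510, 509, 493, 407, 354, 364, 440, 453, 450, 438, 439, 430, 513, 533, 494, 504, 565]
[[0.3792, 0.1307, 0.038], [0.5982, 0.1542, 0.038], [0.3978, 0.0695, 0.038], [0.5961, 0.089, 0.038]]
yaw 6.12521952505206
[[0.49359415 0.14638315 0.022     ]] [[0.44391221 0.15011921 0.022     ]] [0.04899967]
335 374 170 221 [346. 352. 362.]
tab [[0.48929769 0.12734942 0.082     ]
 [0.49274837 0.09328331 0.082     ]
 [0.50398556 0.09415589 0.082     ]
 [0.50015494 0.12819836 0.082     ]]
```

Run:
```python
from h import *
a=np.radians(6);A=ori([-np.sin(a),np.cos(a)],0)
plan([.497,.108,.067],A,10)
```

```text
t 24.4 tcp [0.4682 0.1013 0.3326] grasp [0.4677 0.1017 0.1686]
axes x,y,z [[-0.077, 0.997, 0.003], [0.997, 0.077, -0.003], [-0.003, 0.002, -1.0]] w 0.0869 gf 0.0 F [-0.6  0.5  0.6]
[[0.01,0.07,0.25,0.0,0.0,-0.02],[0.01,0.08,0.26,0.0,0.0,-0.03],[0.01,0.07,0.25,-0.01,-0.01,-0.02],[0.01,0.08,0.25,0.0,0.0,-0.02],[0.01,0.07,0.26,0.0,0.0,-0.03]]
[[0.01,0.07,0.25,0.0,0.0,-0.02],[0.01,0.08,0.26,-0.01,-0.01,-0.02],[0.01,0.07,0.25,0.0,0.0,-0.03],[0.01,0.07,0.25,0.0,0.0,-0.02],[0.01,0.08,0.26,0.0,0.0,-0.02]]
```

```bash
python3 -m inch '[[0.01,0.15,0.25,0,0,-0.02],[0.01,0.15,0.25,0,0,-0.03],[0.01,0.15,0.25,0,0,-0.02],[0.01,0.15,0.25,0,0,-0.03],[0.01,0.15,0.25,0,0,-0.02]]' >/dev/null
python3 -m inch '[[0.01,0,0.25,0,0,-0.02],[0.01,0,0.25,0,0,-0.03],[0.01,0,0.25,0,0,-0.02],[0.01,0,0.25,0,0,-0.03],[0.01,0,0.25,0,0,-0.02]]' >/dev/null
python3 -m inch '[[0,0,0,0,0,0],[0,0,0,0,0,0],[0,0,0,0,0,0],[0,0,0,0,0,0],[0,0,0,0,0,0]]' >/dev/null
python3 -c "from h import *;rep()"
for i in 1 2 3; do python3 -m inch '[[0,0,0,0,0,0],[0,0,0,0,0,0],[0,0,0,0,0,0],[0,0,0,0,0,0],[0,0,0,0,0,0]]' -1 50 >/dev/null; done
python3 -c "
from h import *
from bench import eyes
rep();c=eyes.camera('wrist');np.save('w6.npy',c,allow_pickle=True);print(c['pixels'][100:170:3,300:420:60].shape)
cv2.imwrite('pics/w6.png',c['pixels'][:,:,::-1])"
```

```text
t 25.65 tcp [0.4975 0.1091 0.2332] grasp [0.4972 0.1095 0.0692]
axes x,y,z [[-0.107, 0.994, 0.003], [0.994, 0.107, -0.002], [-0.002, 0.003, -1.0]] w 0.0871 gf 0.0 F [0.8 1.1 0.8]
t 26.9 tcp [0.4976 0.1091 0.2327] grasp [0.4973 0.1096 0.0687]
axes x,y,z [[-0.107, 0.994, 0.003], [0.994, 0.107, -0.002], [-0.002, 0.003, -1.0]] w 0.0117 gf 50.0 F [ 3.4  1.  -5.7]
(24, 2, 3)
```

View pics/w6.png

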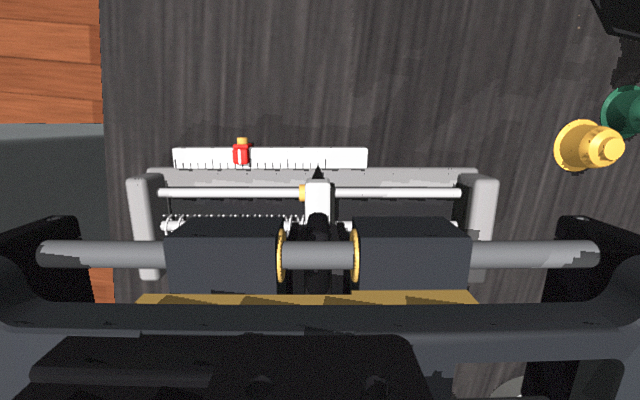

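The tab is gripped (11.7 mm opening). The pointer tip is at (318,166) and the marker line at (241,156), with the holder level in the image.

```bash
python3 -m inch '[[0,-0.1,0,0,0,0],[0,-0.2,0,0,0,0],[0,-0.2,0,0,0,0],[0,-0.2,0,0,0,0],[0,-0.2,0,0,0,0]]'
python3 -m inch '[[0,-0.15,0,0,0,0],[0,-0.1,0,0,0,0],[0,0,0,0,0,0],[0,0,0,0,0,0],[0,0,0,0,0,0]]' >/dev/null
python3 - <<'E'
from h import *
from bench import eyes
rep()
for n in ('w6','now'):
    c=load(n) if n=='w6' else eyes.camera('wrist');im=c['pixels']
    g=cv2.cvtColor(im,cv2.COLOR_RGB2HSV)
    red=((g[...,0]<8)|(g[...,0]>172))&(g[...,1]>150)&(g[...,2]>150);red[:130]=0;red[180:]=0;red[:,:110]=0
    ys,xs=np.nonzero(red);x0,x1,y0,y1=xs.min(),xs.max(),ys.min(),ys.max();print('red',x0,x1,y0,y1)
    w=[(x,y) for y in range(y0+1,y1) for x in range(x0,x1+1) if im[y,x].min()>180];mx=np.mean(w,0);print('line',mx)
    row=im[168,:].sum(1);d=[x for x in range(200,400) if row[x]<150];print('ptr',d)
    if d:
        M=ray(c,[mx],.022)[0];P=ray(c,[[np.mean(d),168]],.022)[0];print('gap',(P-M)@[.9945,.1045,0])
cv2.imwrite('pics/w7.png',cv2.resize(im[110:230,150:420,::-1],None,fx=2.5,fy=2.5))
E
```

```text
time: 27.37
ee_pos: [0.4619, 0.1052, 0.2328]
eef_rot: [0.668, 0.744, 0.001, -0.001]
ft_force: [12.0, 1.8, -12.4]
width: 0.0117
grip_force: 50.0
t 27.78 tcp [0.4521 0.1041 0.2328] grasp [0.452  0.1047 0.0688]
axes x,y,z [[-0.107, 0.994, 0.004], [0.994, 0.107, -0.0], [-0.001, 0.004, -1.0]] w 0.0117 gf 50.0 F [  9.2   2.2 -13. ]
red 233 247 144 164
line [238.70454545 156.43181818]
ptr [317, 318]
gap 0.05000987724799133
red 303 318 144 163
line [308.52631579 155.44736842]
ptr [317, 318]
gap 0.0056948651400263485
```

View pics/w7.png

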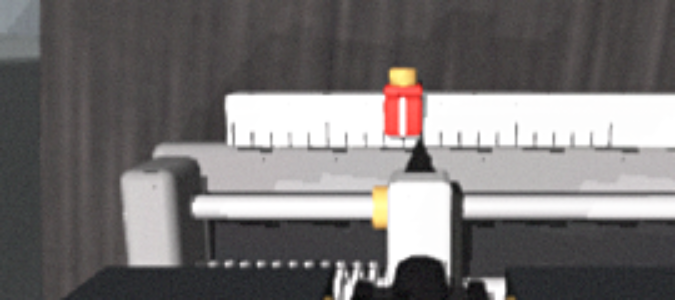

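The crop shows the pointer tip at about 418 and the white line at 402, so it is still about 4 mm short. I'll draw it on by 4.4 mm.

```bash
python3 -m inch '[[0,-0.05,0,0,0,0],[0,-0.06,0,0,0,0],[0,0,0,0,0,0],[0,0,0,0,0,0],[0,0,0,0,0,0]]' >/dev/null
python3 -m inch '[[0,0,0,0,0,0],[0,0,0,0,0,0],[0,0,0,0,0,0],[0,0,0,0,0,0],[0,0,0,0,0,0]]' >/dev/null
python3 - <<'E'
from h import *
from bench import eyes
rep()
c=eyes.camera('wrist');im=c['pixels']
print([im[y,305:330,1].tolist() for y in (150,155,160)]);print(im[167,305:330,1].tolist())
t=eyes.camera('top');g=cv2.cvtColor(t['pixels'],cv2.COLOR_RGB2HSV)
m=((g[...,2]>170)&(g[...,1]<90)).astype(np.uint8);m[:,:290]=0;m[:212]=0;m[265:]=0;m[:,395:]=0
cs=max(cv2.findContours(m,0,2)[0],key=cv2.contourArea);print(cv2.minAreaRect(cs))
E
```

```text
t 28.67 tcp [0.4478 0.1036 0.2328] grasp [0.4477 0.1043 0.0688]
axes x,y,z [[-0.107, 0.994, 0.004], [0.994, 0.107, -0.0], [-0.001, 0.004, -1.0]] w 0.0117 gf 50.0 F [ 11.    2.1 -13.7]
[[255, 255, 255, 255, 255, 156, 78, 80, 90, 85, 88, 181, 255, 255, 115, 82, 91, 92, 86, 63, 86, 183, 255, 255, 254], [255, 255, 255, 255, 255, 132, 68, 89, 94, 88, 84, 196, 255, 255, 128, 84, 89, 98, 90, 60, 72, 196, 255, 255, 254], [255, 255, 255, 255, 255, 125, 64, 83, 86, 81, 82, 199, 255, 255, 122, 71, 86, 89, 86, 54, 76, 192, 255, 255, 254]]
[255, 255, 255, 255, 224, 195, 255, 255, 255, 255, 255, 201, 45, 50, 157, 255, 255, 227, 227, 211, 147, 229, 255, 255, 254]
((339.3490295410156, 244.97171020507812), (17.71950912475586, 41.89496612548828), 74.05460357666016)
```

The white line is centred at column 317.4 and the pointer tip at 317.5. The stone hasn't moved and the jaw is held at 50 N, so I'm handing in.

```bash
python3 -m inch '[[0,0,0,0,0,0],[0,0,0,0,0,0],[0,0,0,0,0,0],[0,0,0,0,0,0],[0,0,0,0,0,0]]' >/dev/null; python3 -c "
from bench import job
print(job.close_job())"
```

```text
the job is handed in; nothing more can be done
None
```

The job is handed in, though the hand-in returned no verdict: the stone lies flat with its pale face up, clear of the holder, and the jaw is held with its pointer on the red marker's line; I saw no contact with the knife, glass or bottle but did not measure them again at the end.

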